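Load the notions carousel and hold its square pot at the front

ROBOT

A 6-joint arm with a two-finger parallel gripper is mounted at the origin on a cart in front of the work surface, level with it; the furniture and walls round the work are solid. World frame = base frame: x ahead of the robot, y to its left, z up, the work surface at z = 0. Lengths are in mm, angles in rad, forces in N, time in s.
With the tool pointing down it reaches from about 350 to 875 mm from the base axis. Payload 4.2 kg.
Tool frame: the origin (TCP) lies midway between the tips of the shut fingers; the grasp point (between the pads) lies 19 mm behind it; y points along the fingers, x is the direction in which the jaws open and shut, and the axes are right-handed (so a half turn about y gives the same grasp; the last joint's range is limited). The gripper opens to 85 mm and grips with 20 to 120 N. Pads are 22 mm wide; open, the fingers measure 114 mm over their backs; the gripper's body (76 mm by 85 mm) begins 54 mm behind the grasp point. The pads swing forward as they close: fully open they stand 13 mm farther back than shut.
Start: joints at [-0.95, 0.385, 0.008, 0, -1.194, -0.259], TCP at [221.238, -584.511, 231.312] pointing down, gripper open.
Joint ranges: [-3.14, 3.14], [-1.21, 2.06], [-1.07, 1.41], [-3.16, 2.05], [-2.99, -0.16], [-3.1, 3.1]. Speed limits (rad/s): [2.79, 2.79, 3.14, 3.14, 3.14, 3.14].

INTERFACE

Orientations are given as a unit quaternion [x, y, z, w].
In Python, from bench import read_state, get_image, job_done gives the robot as it stands.
- The arm moves only by the tool play_rows, never from a script. Its argument "series" is a list of rows, each a list of 7 numbers: the shift along the tool's x, y, z in m, then the turn, a rotation vector about the tool's x, y, z in rad, then the finger opening in m, from 0 to 0.0854. In form: [[x, y, z, wx, wy, wz, claw], ...]. A call has 1 to 10 rows; each row shifts and turns the pose as measured when the row begins, along the tool's axes as they then stand; what a row does not reach is not made up. A row lasts 1/10 s, in which the tool goes at most 50 mm and 8.59 degrees, less where a joint would pass 70% of its speed; a pose out of reach is approached as far as the arm can. A call with a gripper value outside its range is refused whole. The fingers move at their own pace and stop on an object; the grip force is fixed at half the most. Time passes only in rows, so rows that do not move let the fingers close. It gives the time, the measured TCP pose, the force and the opening at its end, in the units of the state.
- read_state(): the state, without advancing time (a new reading comes with each control period).
- get_image(name): name is "side" or "top"; returns a dict with "color" (384x512x3 uint8, red, green, blue), "intrinsics" (3x3 intrinsics, pixels), "origin" and "orientation" of the camera in the world. Camera axes: x right, y down, z forward; pixel columns grow to the right and rows downward; lengths in mm; the calibration is good to about 2 mm. A picture is of the moment at which its call begins. There is no depth.
- job_done(): hands the job in, once; it reports no verdict.
The state is a dict: "clock": time; "joints": joint angles; "joint_vel": joint speeds; "joint_efforts": joint torques, N m; "position": TCP position; "ee_rot": TCP orientation; "contact_force": force on the tool from outside, world axes, zero at the start; "wrist_torque": the same for the moment, N m; "gripper_width": finger opening in mm.
Only numpy, scipy, OpenCV 4.12 (cv2) and the standard library are available. Lean on these libraries where they do the work, as an engineer would, in place of code of your own. Each camera call takes 0.05 s, during which the arm holds its last target. There are 200 camera calls.

TASK

Put the thimble and the wax cake away in the square pot of the notions carousel, then turn the carousel by its bar handle until the square pot stands at the front, lined up with the pointer on the base. Finish while still gripping the handle, holding the turntable still: do not let go at the end. Leave the white thread spool, the masking tape and the needle case where they are.

Things in the scene. Friction and masses are not known exactly. Their poses are not given: they have to be found in the camera images.
- carousel_base: Fixed wooden foot of the notions carousel, 170 mm across; origin on the turning axis, at the table top. It may stand turned (yaw). Its own -x axis is the carousel's front: there a flat tongue 26 mm wide with a pointed end, the pointer, sticks out from under the turntable, its point 152 mm from the axis.
- turntable_top (a point): Centre of the turntable's top face, 24 mm above the table, on the axis. Wooden disc 250 mm across with four plain off-white open pots, centres 85 mm from the axis, 90 degrees apart: one square, three round (66 mm across the rim, rims 75 mm above the table). The round ones already hold two thread spools and a bead box, fixed in them and not above the rims.
- square_pot (a point): Centre of the inner floor of the square pot, 27 mm above the table, 85 mm from the axis; turns with the turntable. The pot is 66 x 66 mm outside, walls 3 mm, 60 x 60 mm inside, 48 mm deep; its rim is 75 mm above the table. z up; the x axis points from the pot's centre to the turning axis.
- pointer_tip (a point): The point of the fixed tongue that marks the carousel's front, 9 mm above the table.
- turn_handle: Bar handle on a 16 mm thick post in the middle of the turntable; origin in the bar's centre, on the turning axis, 112 mm above the table. The bar is 46 mm long (its x axis), 16 mm wide (its y axis) and 30 mm high (97 to 127 mm above the table); grip it across the 16 mm, from above. It is rigid with the turntable and its long side points at the square pot (its -x end).
- turntable (a joint): Angle of the turntable on its base in rad: 0 when the square pot is exactly at the pointer, growing counter-clockwise seen from above; turns endlessly, both ways, with light friction (about 0.06 N m), no detents and no spring, and stays where it is left. At the start it is between -2.4 and -0.8.
- thimble: Steel thimble, 20 mm across at its open end and 22 mm high, standing with the open end down; origin in the centre of its underside, z up. About 15 g.
- wax_cake: Round flat yellow beeswax cake with grooves, 38 mm across, 13 mm thick, lying flat; origin in the centre of its underside, z up. About 30 g.
- white_spool: Bystander: spool of white thread, 35 mm across, 58 mm high, standing; origin in the centre of its underside.
- masking_tape: Bystander: roll of masking tape, 98 mm across, 25 mm high, lying flat; origin in the centre of its underside.
- needle_case: Bystander: turned wooden needle case, 78 mm long (its y axis), 18 mm thick, lying; origin in the centre of its underside.
There are look-alikes about, which are no part of the job. Leave any turquoise look-alike of the wax_cake alone.

How it is judged (in metres and radians):
On the way, in this order (a step that is already met when the one before it is completed fails the run):
1. the thimble and the wax cake both lie in the square pot, let go (x of thimble in the frame of square_pot between -0.032 and 0.032 m and y of thimble in the frame of square_pot between -0.032 and 0.032 m and z of thimble in the frame of square_pot between -0.006 and 0.046 m and contact force between the fingers and thimble below 0.1 N and linear speed of each of thimble, wax_cake below 0.1 m/s and x of wax_cake in the frame of square_pot between -0.032 and 0.032 m and y of wax_cake in the frame of square_pot between -0.032 and 0.032 m and z of wax_cake in the frame of square_pot between -0.006 and 0.046 m and contact force between the fingers and wax_cake below 0.1 N), for 0.2 s.
2. after that, the square pot stands at the pointer, with the handle gripped (y of square_pot in the frame of carousel_base between -0.012 and 0.012 m and x of square_pot in the frame of carousel_base below -0.07 m and contact force between the fingers and turn_handle above 3 N and velocity of joint turntable between -0.05 and 0.05 rad/s), for 0.2 s.
At the end, for the whole second after the job is handed in: The thimble and the wax cake lie let go in the square pot, below its rim; the square pot is at the front of the carousel, its centre within 12 mm (about 8 degrees) of the pointer's line; the fingers still grip the bar handle (more than 3 N) and the turntable is still (under 0.05 rad/s) (all of step 1 and all of step 2); the arm keeps its last pose, push and grip.
It fails at once if the white thread spool was moved more than 30 mm (distance of white_spool from where it was at the start of the episode above 0.03 m).
It fails at once if the masking tape was moved more than 30 mm (distance of masking_tape from where it was at the start of the episode above 0.03 m).
It fails at once if the needle case was moved more than 30 mm (distance of needle_case from where it was at the start of the episode above 0.03 m).
It also fails if it takes over 72 s, if anything falls off the work surface, if the arm or the gripper's body presses on something with over 40 N, if the wrist force passes 120 N, or if a joint passes its speed limit or range.

## Working session

There is one attempt and no reset: what is moved stays moved. The work goes in short steps, Python scripts to look and compute and a tool call to move; the robot and the scene stay as the last step left them, time stands still between calls to the robot, and variables do not carry over. Pictures are saved under pics/ and viewed, about 8 in all and at most 12, crops included, and the job is handed in when it is done.

Besides the shell and the picture viewer there is one more tool, called in YAML: its name, and indented under it one key for each argument. play_rows: Moves the arm, as the interface text tells. Its arguments: {"type":"object","properties":{"series":{"type":"array","items":{"type":"array","items":{"type":"number"}}}},"required":["series"]}

```bash
mkdir -p pics; ls; cat > h.py <<'E'
import numpy as np, cv2
from scipy.spatial.transform import Rotation as R
from bench import read_state, get_image, job_done
def cam(n):
    d=get_image(n); d['K']=np.array(d['intrinsics']); 
    o=np.array(d['orientation']); d['R']=R.from_quat(o).as_matrix() if o.size==4 else o.reshape(3,3)
    d['o']=np.array(d['origin'],float); d['img']=np.array(d['color'])[:,:,::-1].copy(); return d
def ray(d,uv,z):
    v=d['R']@np.linalg.inv(d['K'])@np.array([uv[0],uv[1],1.]); return d['o']+v*(z-d['o'][2])/v[2]
def pix(d,p):
    q=d['K']@(d['R'].T@(np.array(p,float)-d['o'])); return q[:2]/q[2]
E
python3 - <<'E'
from h import *
for n in('top','side'):
    d=cam(n); cv2.imwrite(f'pics/{n}0.png',cv2.resize(d['img'],(800,600),interpolation=cv2.INTER_CUBIC)); print(n,d['o'],d['R'].round(3).tolist(),d['K'].tolist())
s=read_state();print(s['clock'],s['position'],s['ee_rot'],s['gripper_width'])
E
```

```text
pics
top [ 261.24376301   40.5903314  1614.80487232] [[0.01, -0.983, 0.181], [-1.0, -0.011, -0.005], [0.007, -0.181, -0.983]] [[499.6760110009538, 0.0, 248.95065667969902], [0.0, 499.6760110009538, 186.24049979609217], [0.0, 0.0, 1.0]]
side [  43.5088259  1138.74788959  755.77158315] [[-0.904, -0.215, 0.37], [-0.428, 0.439, -0.79], [0.007, -0.872, -0.489]] [[463.8445165031704, 0.0, 258.9746737652448], [0.0, 463.8445165031704, 191.61164472419756], [0.0, 0.0, 1.0]]
0.1 [ 221.04093915 -584.04170535  230.3196767 ] [ 0.40132467  0.58213451 -0.58140292 -0.40252772] 85.45478136465333
```

View pics/top0.png

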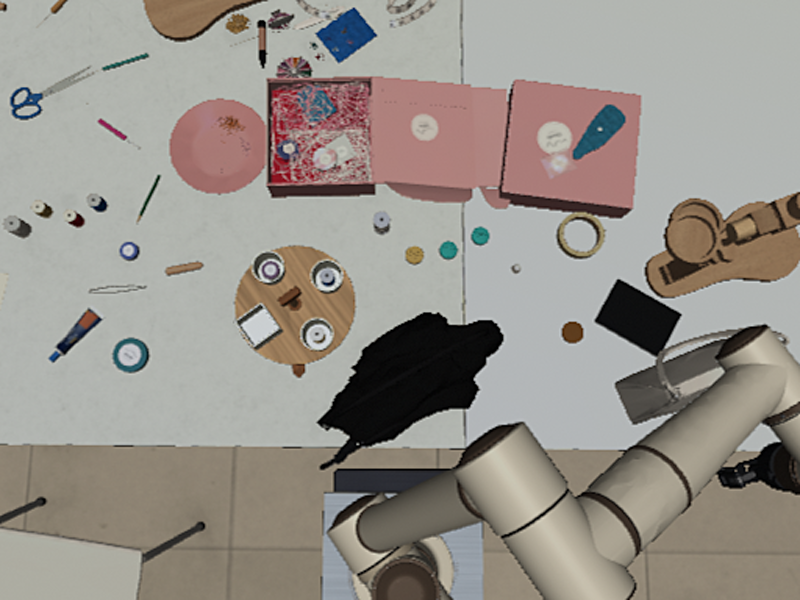

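View pics/side0.png

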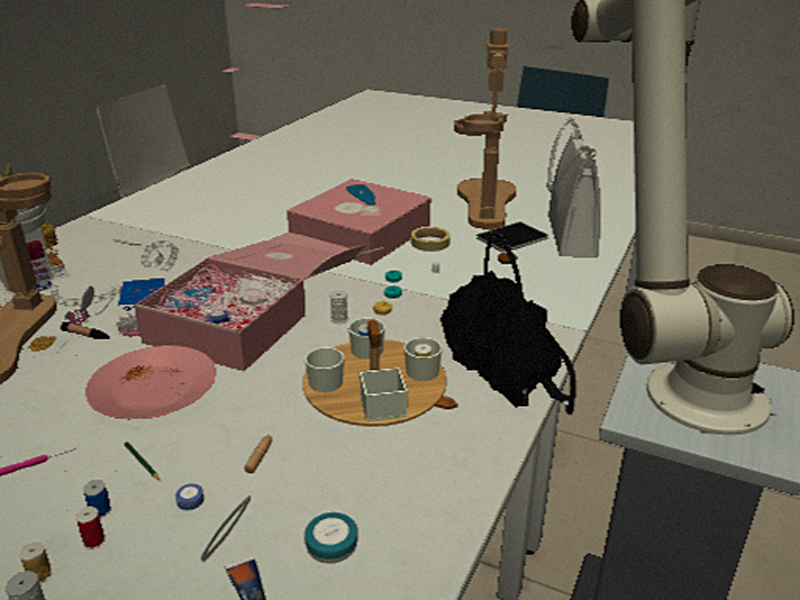

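Candidates, in top 800×600 pixels:
- **Wax cake:** the yellow disc at (415,255). The turquoise discs at (448,250) and (480,235) and the brown disc at (572,331) are look-alikes.
- **Thimble:** the small grey piece at (516,268). The white spool at (382,222) could be taken for it.
- **Carousel:** at (295,305), with the square pot at (260,326) and the pointer at (299,370).

I'll check these in a close crop and measure.

```bash
python3 - <<'E'
from h import *
d=cam('top'); im=d['img']
c=im[130:250,145:395]; cv2.imwrite('pics/crop1.png',cv2.resize(c,None,fx=3.2,fy=3.2,interpolation=cv2.INTER_CUBIC))
hsv=cv2.cvtColor(im,cv2.COLOR_BGR2HSV)
def blobs(m,name,z,lo=8,box=(145,130,395,250)):
    mm=np.zeros_like(m); x0,y0,x1,y1=box; mm[y0:y1,x0:x1]=m[y0:y1,x0:x1]
    n,l,s,ce=cv2.connectedComponentsWithStats(mm)
    for i in range(1,n):
        if s[i,4]>=lo: print(name,s[i].tolist(),ce[i].round(1),ray(d,ce[i],z).round(1)[:2], hsv[l==i].mean(0).round())
blobs(cv2.inRange(hsv,(12,110,90),(32,255,255)),'yellow',13)
blobs(cv2.inRange(hsv,(80,100,60),(100,255,255)),'turq',13)
# thimble: difference from local background
g=cv2.cvtColor(im,cv2.COLOR_BGR2GRAY)
x0,y0=320,162
print(g[162:182,320:342])
S=cam('side'); 
print(pix(d,[500,0,0]))
cv2.imwrite('pics/side_raw.png',S['img'])
E
```

```text
yellow [176, 158, 37, 11, 59] [192.9 160.8] [639.4 218. ] [ 16. 120. 149.]
yellow [260, 158, 11, 11, 95] [264.9 162.8] [635.2 -18.8] [ 21. 139. 149.]
yellow [197, 166, 8, 21, 28] [199.1 176.4] [587.2 196.1] [ 15. 113. 154.]
yellow [151, 171, 20, 32, 71] [157.1 184.2] [559.9 332.1] [ 16. 116. 142.]
yellow [219, 173, 4, 10, 14] [220.1 177.6] [584.1 127.6] [ 16. 120. 153.]
yellow [166, 180, 61, 60, 227] [202.3 218.4] [449.3 182.1] [ 15. 121. 142.]
yellow [178, 183, 13, 12, 47] [184.1 188.4] [546.7 243.9] [ 12. 146. 104.]
yellow [183, 190, 11, 9, 33] [189.  195.2] [524.8 227.2] [ 13. 137. 110.]
yellow [156, 192, 15, 8, 23] [162.7 194.6] [525.6 312.5] [ 15. 113. 147.]
yellow [172, 196, 9, 14, 20] [175.3 202.2] [501.3 270.8] [ 16. 113. 152.]
yellow [361, 207, 11, 11, 98] [366.  212.1] [ 475.5 -346.3] [ 15. 177.  93.]
turq [302, 145, 11, 11, 94] [307.  150.5] [ 678.7 -157.7] [ 88. 180. 124.]
turq [282, 155, 11, 11, 92] [286.6 159.6] [646.9 -90.2] [ 88. 181. 126.]
[[181 181 181 181 181 181 181 182 181 181 181 181 181 182 181 182 181 182
  182 181 181 181]
 [181 181 182 181 181 182 181 182 18
[... 1059 characters left out ...]
2
  181 181 182 181]
 [181 181 181 181 181 181 182 184 186 170 170 186 187 183 182 181 181 182
  182 181 182 182]
 [181 182 181 181 182 182 182 182 184 185 186 184 182 182 181 181 182 181
  181 181 181 182]
 [181 181 181 181 181 182 181 181 181 182 182 182 181 181 181 181 181 181
  181 181 181 181]
 [182 181 182 181 181 181 181 182 181 182 181 181 181 181 182 181 181 182
  181 181 182 182]
 [181 181 181 181 181 181 181 181 182 181 182 182 181 181 181 182 182 181
  181 181 181 182]
 [181 181 181 181 181 181 181 181 182 181 181 181 181 182 181 181 181 182
  181 181 181 181]
 [182 181 181 181 181 181 181 181 182 180 182 182 181 181 182 181 181 182
  181 181 181 181]]
[258.83834537 204.04581434]
```

View pics/crop1.png

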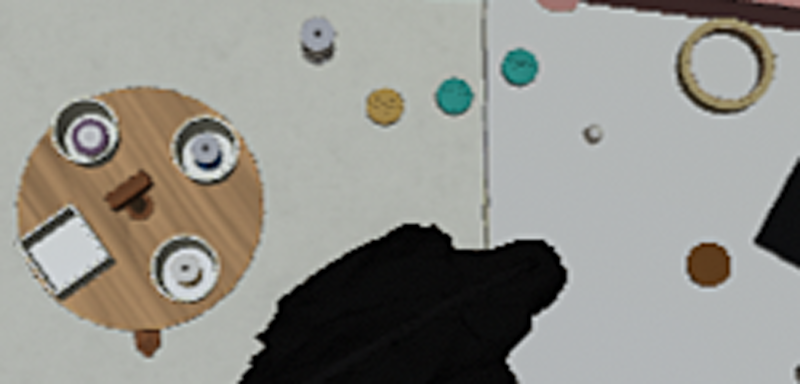

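The crop confirms the choice: the yellow wax at crop (385,106) and the steel thimble at (593,133) are the right pieces. The square pot is at (66,252), the handle bar at (130,190) and the pointer at (147,342). Next I measure the carousel and the thimble.

```bash
python3 - <<'E'
from h import *
d=cam('top'); im=d['img']; hsv=cv2.cvtColor(im,cv2.COLOR_BGR2HSV); g=cv2.cvtColor(im,cv2.COLOR_BGR2GRAY)
# disc
m=cv2.inRange(hsv,(8,70,60),(25,255,255)); m[:150]=0;m[250:]=0;m[:,:146]=0;m[:,232:]=0
m=cv2.morphologyEx(m,cv2.MORPH_OPEN,np.ones((2,2)))
n,l,s,c=cv2.connectedComponentsWithStats(m); i=1+np.argmax(s[1:,4]); print(s[i])
cs,_=cv2.findContours((l==i).astype(np.uint8),cv2.RETR_EXTERNAL,cv2.CHAIN_APPROX_NONE)
pts=cv2.convexHull(cs[0])[:,0]
W=np.array([ray(d,p,24)[:2] for p in pts])
from scipy.optimize import least_squares
f=least_squares(lambda q:np.hypot(*(W-q[:2]).T)-q[2],[540,220,125],loss='soft_l1',f_scale=1.5); print('disc',f.x)
C=f.x[:2]
# thimble centroid
m=(np.abs(g[165:178,324:337].astype(int)-181)>12); v,u=np.nonzero(m); print('thimble px',u.min()+324,u.max()+324,v.min()+165,v.max()+165,'c',ray(d,(u.mean()+324,v.mean()+165),11)[:2])
# handle + pointer: dark red brown
b=cv2.inRange(hsv,(0,110,30),(13,255,125)); 
n,l,s,c=cv2.connectedComponentsWithStats(b)
for i in range(1,n):
  if s[i,4]>10 and 146<c[i,0]<232 and 150<c[i,1]<250:
    p=np.argwhere(l==i)[:,::-1].astype(np.float32); print(s[i],c[i],cv2.minAreaRect(p), 'z127',ray(d,c[i],127)[:2],'z9',ray(d,c[i],9)[:2])
ph=[ (u,v) for u in range(180,205) for v in range(228,245) if b[v,u]]
if ph:
  tip=max(ph,key=lambda q:q[1]); row=[u for u,v in ph if v==tip[1]]; print('tip',tip,row,ray(d,(np.mean(row),tip[1]),9)[:2])
print('axis px',pix(d,[*C,24]),pix(d,[*C,127]))
print('rows'); print(b[226:244,178:206]//255)
wm=cv2.inRange(hsv,(0,0,150),(180,60,255)); wm[:,:150]=0; wm[:,185:]=0; wm[:192]=0; wm[224:]=0
n,l,s,c=cv2.connectedComponentsWithStats(wm)
for i in range(1,n):
  if s[i,4]>60: print('white',s[i],c[i],cv2.minAreaRect(np.argwhere(l==i)[:,::-1].astype(np.float32)),ray(d,c[i],75)[:2],ray(d,c[i],27)[:2])
cv2.imwrite('pics/car.png',cv2.resize(im[150:246,145:235],None,fx=6.2,fy=6.2,interpolation=cv2.INTER_CUBIC))
E
```

```text
[ 152  158   76   84 2969]
disc [522.10248918 224.56872696 123.39427713]
thimble px 327 333 169 174 c [ 608.56896005 -232.3335147 ]
[178 184  15  15 111] [185.93693694 190.72072072] ((186.9000244140625, 191.70001220703125), (12.20000171661377, 14.600000381469727), 53.13010025024414) z127 [519.47389181 223.64355605] z9 [539.9545044  238.16177743]
[188 233   7   8  48] [190.89583333 236.02083333] ((191.0, 236.5), (7.0, 6.0), 90.0) z127 [383.06049643 204.44967083] z9 [392.72196132 217.44559685]
tip (190, 240) [190, 191, 192] [380.00723593 216.71847744]
axis px [189.42777927 195.41967199] [185.659061   189.86032216]
rows
[[0 0 0 0 0 0 0 0 0 0 0 0 0 0 0 0 0 0 0 0 0 0 0 0 0 0 0 0]
 [0 0 0 0 0 0 0 0 0 0 0 0 0 0 0 0 0 0 0 0 0 0 0 0 0 0 0 0]
 [0 0 0 0 0 0 0 0 0 0 0 0 0 0 0 0 0 0 0 0 0 0 0 0 0 0 0 0]
 [0 0 0 0 0 0 0 0 0 0 0 0 0 0 0 0 0 0 0 0 0 0 0 0 0 0 0 0]
 [0 0 0 0 0 0 0 0 0 0 0 0 0 0 0 0 0 0 0 0 0 0 0 0 0 0 0 0]
 [0 0 0 0 0 0 0 0 0 0 0 0 0 0 0 0 0 0 0 0 0 0 0 0 0 0 0 0]
 [0 0 0 0 0 0 0 0 0 0 0 0 0 0 0 0 0 0 0 0 0 0 0 0 0 0 0 0]
 [0 0 0 0 0 0 0 0 0 0 1 1 1 1 1 1 1 0 0 0 0 0 0 0 0 0 0 0]
 [0 0 0 0 0 0 0 0 0 0 1 1 1 1 1 1 1 0 0 0 0 0 0 0 0 0 0 0]
 [0 0 0 0 0 0 0 0 0 0 1 1 1 1 1 1 1 0 0 0 0 0 0 0 0 0 0 0]
 [0 0 0 0 0 0 0 0 0 0 1 1 1 1 1 1 1 0 0 0 0 0 0 0 0 0 0 0]
 [0 0 0 0 0 0 0 0 0 0 1 1 1 1 1 1 1 0 0 0 0 0 0 0 0 0 0 0]
 [0 0 0 0 0 0 0 0 0 0 1 1 1 1 1 1 0 0 0 0 0 0 0 0 0 0 0 0]
 [0 0 0 0 0 0 0 0 0 0 0 1 1 1 1 0 0 0 0 0 0 0 0 0 0 0 0 0]
 [0 0 0 0 0 0 0 0 0 0 0 0 1 1 1 0 0 0 0 0 0 0 0 0 0 0 0 0]
 [0 0 0 0 0 0 0 0 0 0 0 0 0 0 0 0 0 0 0 0 0 0 0 0 0 0 0 0]
 [0 0 0 0 0 0 0 0 0 0 0 0 0 0 0 0 0 0 0 0 0 0 0 0 0 0 0 0]
 [0 0 0 0 0 0 0 0 0 0 0 0 0 0 0 0 0 0 0 0 0 0 0 0 0 0 0 0]]
white [150 194  29  30 464] [162.29525862 210.41163793] ((164.0, 208.5), (28.0, 29.0), 0.0) [465.69428626 301.28784277] [472.06757764 309.41450919]
```

View pics/car.png

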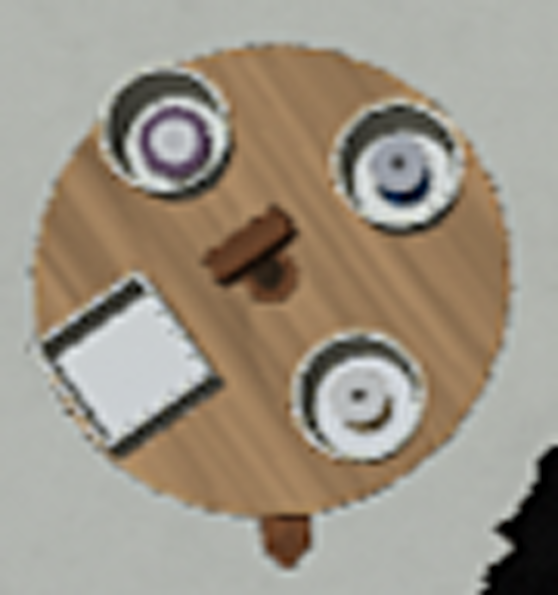

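```bash
cat >> h.py <<'E'
def go(x,y,z,jaw=None):
    """deltas in tool axes to world TCP target; jaw = wanted world yaw (deg) of tool x, mod 180"""
    s=read_state(); Q=R.from_quat(s['ee_rot']).as_matrix(); t=Q.T@(np.array([x,y,z])-np.array(s['position']))/1000
    cur=np.degrees(np.arctan2(Q[1,0],Q[0,0]))
    print('t',s['clock'],'pos',np.round(s['position'],1),'jawyaw',round(cur,1),'j',np.round(s['joints'],2),'w',round(s['gripper_width'],1),'F',np.round(s['contact_force'],1))
    out=[t.round(4)]
    a=cur if jaw is None else jaw+180*round((cur-jaw)/180)
    c,n=np.cos(np.radians(a)),np.sin(np.radians(a))
    T=np.array([[c,n,0],[0,0,-1],[-n,c,0]]).T   # x jaw, y down, z=x×y
    rv=R.from_matrix(Q.T@T).as_rotvec(); print('shift',t.round(4),'turn',rv.round(4),'final yaw',a)
E
python3 - <<'E'
from h import *
go(608.5,-232.3,150,90); go(608.5,-232.3,150,0)
d=cam('top')
u=lambda x,y:(145+x/6.2-.5,150+y/6.2-.5)
rim=[ray(d,u(*p),75)[:2] for p in [(135,275),(222,382),(115,455),(42,347)]]; P=np.mean(rim,0); print(np.round(rim,1),P)
C=np.array([522.1,224.6]); v=P-C; print('pot r',np.hypot(*v),np.degrees(np.arctan2(v[1],v[0])))
a,b=ray(d,u(213,275),127)[:2],ray(d,u(285,222),127)[:2]; w=a-b; print('bar',(a+b)/2,np.hypot(*w),np.degrees(np.arctan2(w[1],w[0])))
t=ray(d,u(288,570),9)[:2]-C; print('ptr',np.hypot(*t),np.degrees(np.arctan2(t[1],t[0])))
t=ray(d,(191,235),9)[:2]-C; print('ptr',np.hypot(*t),np.degrees(np.arctan2(t[1],t[0])))
for z,(x,y) in [(75,(165,132)),(75,(397,167)),(75,(360,398))]: # round rims
    q=ray(d,u(x,y),z)[:2]-C; print('round',np.hypot(*q),np.degrees(np.arctan2(q[1],q[0])))
print('spool',ray(d,(382/1.5625,216/1.5625),58))
E
```

```text
t 0.25 pos [ 221.1 -584.3  230.8] jawyaw 110.7 j [-0.95  0.39  0.01 -0.   -1.19 -0.26] w 85.6 F [-0.4 -0.4  0.3]
shift [ 0.1921  0.081  -0.4869] turn [-2.000e-04  3.617e-01  9.000e-04] final yaw 90
t 0.25 pos [ 221.1 -584.3  230.8] jawyaw 110.7 j [-0.95  0.39  0.01 -0.   -1.19 -0.26] w 85.6 F [-0.4 -0.4  0.3]
shift [ 0.1921  0.081  -0.4869] turn [ 5.0000e-04 -1.2091e+00  9.0000e-04] final yaw 180
[[517.9 291. ]
 [464.1 245.4]
 [426.9 297.4]
 [480.8 336.1]] [472.42624783 292.47962717]
pot r 84.11376486270187 126.19635848605604
bar [522.94882019 227.58065331] 43.32073286101713 127.8996103026054
ptr 146.88440756177891 -176.92926049238122
ptr 126.32202211099899 -176.64755213222267
round 88.15235162264902 37.90309494609978
round 82.95705743062553 -50.51274609043102
round 81.30440696941251 -143.4402268059594
spool [705.30091264  49.12819673  58.        ]
```

play_rows:
  series:
    - [0,-0.05,0,0,0,0,0.06]
    - [0,-0.05,0,0,-0.135,0,0.06]
    - [0,-0.05,0,0,-0.135,0,0.06]
    - [0,-0.05,0,0,-0.135,0,0.06]
    - [0,0,0,0,-0.135,0,0.06]
    - [0,0,0,0,-0.135,0,0.06]
    - [0,0,0,0,-0.135,0,0.06]
    - [0,0,0,0,-0.135,0,0.06]
    - [0,0,0,0,-0.135,0,0.06]
    - [0,0,0,0,-0.135,0,0.06]

```text
clock: 1.3
position: [220.4, -583.6, 436.5]
ee_rot: [-0.02, 0.708, -0.705, 0.019]
contact_force: [-0.3, -0.5, -0.2]
gripper_width: 60.2
```

```bash
python3 -c "
from h import *
go(636,-19,420,0); go(636,-19,120,0)"
```

```text
t 1.3 pos [ 220.4 -583.6  436.5] jawyaw -176.9 j [-0.95  0.33  0.43 -0.   -1.67  1.01] w 60.2 F [-0.3 -0.5 -0.2]
shift [-0.4457  0.0181 -0.5411] turn [0.0039 0.0544 0.0013] final yaw -180
t 1.3 pos [ 220.4 -583.6  436.5] jawyaw -176.9 j [-0.95  0.33  0.43 -0.   -1.67  1.01] w 60.2 F [-0.3 -0.5 -0.2]
shift [-0.4461  0.3181 -0.5399] turn [0.0039 0.0544 0.0013] final yaw -180
```

play_rows:
  series:
    - [0,0,0,0,0.054,0,0.06]
    - [-0.027,0,-0.038,0,0,0,0.06]
    - [-0.031,0,-0.038,0,0,0,0.06]
    - [-0.031,0,-0.038,0,0,0,0.06]
    - [-0.031,0,-0.038,0,0,0,0.06]
    - [-0.031,0,-0.038,0,0,0,0.06]
    - [-0.031,0,-0.038,0,0,0,0.06]
    - [-0.031,0,-0.038,0,0,0,0.06]
    - [-0.031,0,-0.038,0,0,0,0.06]
    - [-0.031,0,-0.038,0,0,0,0.06]

```text
clock: 2.3
position: [498.6, -237.3, 435.1]
ee_rot: [0.003, 0.71, -0.705, -0.005]
contact_force: [1.7, -0.6, 1.1]
gripper_width: 59.7
```

```bash
python3 -c "
from h import *
go(636,-19,120,0)"
```

```text
t 2.3 pos [ 498.6 -237.3  435.1] jawyaw 179.4 j [-0.15  0.19  0.24 -0.01 -1.62  0.14] w 59.7 F [ 1.7 -0.6  1.1]
shift [-0.1357  0.3163 -0.2176] turn [ 0.0071 -0.011   0.0025] final yaw 180
```

play_rows:
  series:
    - [-0.027,0,-0.04,0,0,0,0.06]
    - [-0.027,0,-0.044,0,0,0,0.06]
    - [-0.027,0,-0.044,0,0,0,0.06]
    - [-0.027,0,-0.044,0,0,0,0.06]
    - [-0.027,0.03,-0.036,0.007,-0.01,0.002,0.06]
    - [0,0.05,-0.008,0,0,0,0.06]
    - [0,0.05,0,0,0,0,0.06]
    - [0,0.05,0,0,0,0,0.06]
    - [0,0.05,0,0,0,0,0.06]
    - [0,0,0,0,0,0,0.06]

```text
clock: 3.3
position: [634.7, -18.5, 203.7]
ee_rot: [-0.002, 0.708, -0.707, 0.004]
contact_force: [-0.7, -0.6, -0.7]
gripper_width: 59.7
```

```bash
python3 - <<'E'
from h import *
go(636,-19,2,0)
d=cam('top'); p=pix(d,[636,-19,60]).astype(int); s=cam('side'); q=pix(s,[636,-19,40]).astype(int)
f=lambda im,p:cv2.resize(im[max(0,p[1]-48):p[1]+48,p[0]-64:p[0]+64],(400,300),interpolation=cv2.INTER_CUBIC)
cv2.imwrite('pics/a.png',np.hstack([f(d['img'],p),f(s['img'],q)]))
m=cv2.inRange(cv2.cvtColor(s['img'],cv2.COLOR_BGR2HSV),(18,110,60),(32,255,255)); w=pix(s,[636,-19,6]).astype(int); 
v,u=np.nonzero(m[w[1]-12:w[1]+12,w[0]-14:w[0]+14]); c=(u.mean()+w[0]-14,v.mean()+w[1]-12); print('wax side',len(u),c,ray(s,c,8))
E
```

```text
t 3.3 pos [634.7 -18.5 203.7] jawyaw -179.5 j [ 0.22  0.42 -0.01 -0.   -1.14 -0.22] w 59.7 F [-0.7 -0.6 -0.7]
shift [-0.0007  0.2017  0.0008] turn [ 0.0014  0.0093 -0.0027] final yaw -180
wax side 78 (np.float64(244.35897435897436), np.float64(196.56410256410257)) [637.62538937 -18.6188914    8.        ]
```

View pics/a.png

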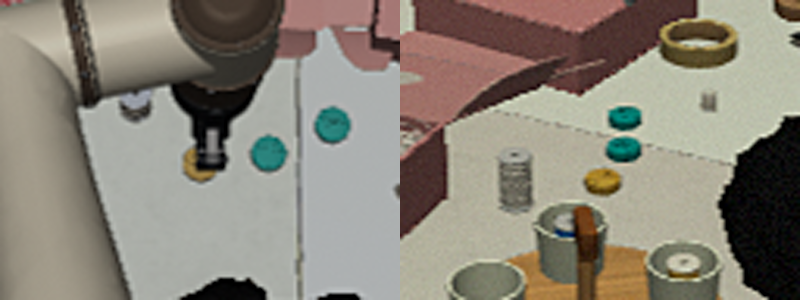

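The wax is free under the gripper and the side view puts it at (637,-19), agreeing with the top view. I descend now.

play_rows:
  series:
    - [-0.0025,0.05,0,0,0.009,0,0.06]
    - [0,0.05,0,0,0,0,0.06]
    - [0,0.05,0,0,0,0,0.06]
    - [0,0.03,0,0,0,0,0.06]
    - [0,0,0,0,0,0,0.06]

```text
clock: 3.9
position: [668.5, -17.3, 53.5]
ee_rot: [0.022, 0.708, -0.705, 0.026]
contact_force: [-0.6, 0.8, 1.1]
gripper_width: 60.2
```

```bash
python3 -c "
from h import *
go(637,-19,1,0)"
```

```text
t 3.9 pos [668.5 -17.3  53.5] jawyaw -179.7 j [ 0.22  0.59 -0.14  0.02 -0.77 -0.23] w 60.2 F [-0.6  0.8  1.1]
shift [0.0349 0.0502 0.0017] turn [ 0.0041  0.0051 -0.0677] final yaw -180
```

play_rows:
  series:
    - [0.017,0,0,0.004,0,-0.05,0.06]
    - [0.017,0,0.001,0,0,-0.02,0.06]
    - [0,0,0,0,0,0,0.06]

```text
clock: 4.2
position: [641.8, -17.9, 63.4]
ee_rot: [0.003, 0.707, -0.707, 0.008]
contact_force: [-0.2, -0.3, 0.1]
gripper_width: 60.4
```

```bash
python3 -c "
from h import *
go(637,-19,1,0)"
```

```text
t 4.2 pos [641.8 -17.9  63.4] jawyaw -179.6 j [ 0.22  0.56 -0.16  0.   -0.84 -0.22] w 60.4 F [-0.2 -0.3  0.1]
shift [0.0057 0.0623 0.0011] turn [ 0.0011  0.0071 -0.0148] final yaw -180
```

play_rows:
  series:
    - [0.005,0.01,0.001,0,0.007,-0.015,0.06]
    - [0.001,0.016,0,0,0,0,0.06]
    - [0,0.016,0,0,0,0,0.06]
    - [0,0.012,0,0,0,0,0.06]
    - [0,0,0,0,0,0,0.06]

```text
clock: 4.7
position: [641.8, -18.4, 15.8]
ee_rot: [0.006, 0.708, -0.706, 0.006]
contact_force: [-0.3, -0.6, 1.0]
gripper_width: 60.3
```

```bash
python3 -c "
from h import *
go(637,-19,1,0)"
```

```text
t 4.7 pos [641.8 -18.4  15.8] jawyaw 180.0 j [ 0.22  0.62 -0.2   0.   -0.74 -0.22] w 60.3 F [-0.3 -0.6  1. ]
shift [0.005  0.0147 0.0007] turn [ 0.0037 -0.0003 -0.0167] final yaw 180
```

play_rows:
  series:
    - [0.005,0.005,0,0.003,0,-0.016,0.06]
    - [0.001,0.005,0,0,0,-0.004,0.06]
    - [0,0.004,0,0,0,-0.003,0.06]
    - [0,0,0,0,0,0,0.06]
    - [0,0,0,0,0,0,0.03]
    - [0,0,0,0,0,0,0.03]
    - [0,0,0,0,0,0,0.03]
    - [0,0,0,0,0,0,0.03]
    - [0,0,0,0,0,0,0.03]

```text
clock: 5.6
position: [637.5, -18.1, 3.5]
ee_rot: [-0.001, 0.707, -0.707, -0.001]
contact_force: [-0.8, 0.3, -0.1]
gripper_width: 35.2
```

```bash
python3 -c "
from h import *
go(637,-19,180,0)"
```

```text
t 5.6 pos [637.5 -18.1   3.5] jawyaw -180.0 j [ 0.22  0.64 -0.2  -0.   -0.74 -0.22] w 35.2 F [-0.8  0.3 -0.1]
shift [ 0.0011 -0.1765  0.0008] turn [0.0008 0.0005 0.0034] final yaw -180
```

play_rows:
  series:
    - [0,0,0,0,0,0,0.03]
    - [0,0,0,0,0,0,0.03]
    - [0,-0.02,0,0,0,0,0.03]
    - [0,-0.03,0,0,0,0,0.03]
    - [0,-0.04,0,0,0,0,0.03]
    - [0,-0.04,0,0,0,0,0.03]
    - [0,-0.03,0,0,0,0,0.03]
    - [0,0,0,0,0,0,0.03]

```text
clock: 6.4
position: [636.9, -18.8, 167.0]
ee_rot: [0.003, -0.707, 0.707, 0.003]
contact_force: [-0.1, -0.5, -0.2]
gripper_width: 35.1
```

```bash
python3 - <<'E'
from h import *
go(472.4,292.5,200,None)
s=cam('side'); p=np.array(read_state()['position']); q=pix(s,p).astype(int)
f=lambda im,p:cv2.resize(im[max(0,p[1]-48):p[1]+48,p[0]-64:p[0]+64],(600,450),interpolation=cv2.INTER_CUBIC)
cv2.imwrite('pics/b.png',f(s['img'],q))
E
```

```text
t 6.4 pos [636.9 -18.8 167. ] jawyaw 180.0 j [ 0.22  0.46 -0.04 -0.   -1.08 -0.22] w 35.1 F [-0.1 -0.5 -0.2]
shift [ 0.1649 -0.0317 -0.3113] turn [-0.0008  0.      0.0096] final yaw 179.9910134317547
```

View pics/b.png

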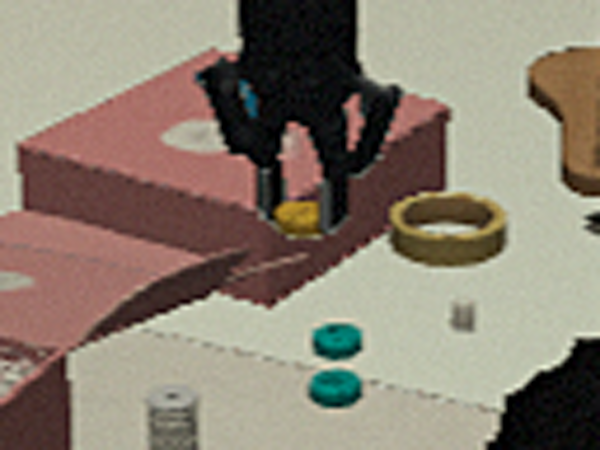

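The side view shows the yellow wax held level between the fingertips. I move it over the square pot.

play_rows:
  series:
    - [0.01,-0.01,-0.03,0,0,0,0.03]
    - [0.022,-0.01,-0.042,0,0,0,0.03]
    - [0.022,-0.01,-0.042,0,0,0,0.03]
    - [0.022,0,-0.042,0,0,0,0.03]
    - [0.022,0,-0.042,0,0,0,0.03]
    - [0.022,0,-0.042,0,0,0,0.03]
    - [0.022,0,-0.035,0,0,0,0.03]
    - [0.015,0,-0.025,0,0,0,0.03]
    - [0,0,0,0,0,0,0.03]

```text
clock: 7.35
position: [468.8, 289.1, 184.5]
ee_rot: [0.009, -0.704, 0.71, 0.015]
contact_force: [0.3, 0.2, -0.1]
gripper_width: 35.3
```

```bash
python3 -c "
from h import *
go(472.4,292.5,82,0)"
```

```text
t 7.35 pos [468.8 289.1 184.5] jawyaw 179.5 j [ 0.84  0.31 -0.21 -0.02 -1.07 -0.83] w 35.3 F [ 0.3  0.2 -0.1]
shift [-0.007   0.1023 -0.0044] turn [-0.009  -0.0078  0.034 ] final yaw 180
```

play_rows:
  series:
    - [-0.004,0.01,-0.003,-0.009,-0.008,0.034,0.03]
    - [0,0.02,0,0,0,0,0.03]
    - [0,0.02,0,0,0,0,0.03]
    - [0,0.02,0,0,0,0,0.03]
    - [0,0.012,0,0,0,0,0.03]
    - [0,0,0,0,0,0,0.03]

```text
clock: 7.95
position: [469.8, 287.1, 92.9]
ee_rot: [0.003, -0.704, 0.71, 0.003]
contact_force: [-0.4, 0.2, -0.8]
gripper_width: 34.6
```

```bash
python3 -c "
from h import *
go(472.4,292.5,82,0)"
```

```text
t 7.95 pos [469.8 287.1  92.9] jawyaw 180.0 j [ 0.84  0.41 -0.35 -0.   -0.83 -0.84] w 34.6 F [-0.4  0.2 -0.8]
shift [-0.0026  0.0108 -0.0055] turn [-0.0084 -0.0004  0.0081] final yaw 180
```

play_rows:
  series:
    - [-0.0025,0,-0.0055,-0.008,0,0.008,0.03]
    - [0,0.006,0,0,0,0,0.03]
    - [0,0.003,0,0,0,0,0.03]
    - [0,0,0,0,0,0,0.03]

```text
clock: 8.35
position: [473.5, 292.1, 83.5]
ee_rot: [0.001, 0.707, -0.707, -0.0]
contact_force: [-0.1, 0.2, 0.6]
gripper_width: 35.2
```

```bash
python3 - <<'E'
from h import *
go(472.4,292.5,82,0)
s=cam('side'); t=cam('top'); p=np.array([472.4,292.5,90.])
f=lambda im,p:cv2.resize(im[max(0,p[1]-48):p[1]+48,p[0]-64:p[0]+64],(400,300),interpolation=cv2.INTER_CUBIC)
cv2.imwrite('pics/c.png',np.hstack([f(t['img'],pix(t,p).astype(int)),f(s['img'],pix(s,p).astype(int))]))
E
```

```text
t 8.35 pos [473.5 292.1  83.5] jawyaw 179.9 j [ 0.84  0.42 -0.35  0.   -0.8  -0.85] w 35.2 F [-0.1  0.2  0.6]
shift [ 0.0011  0.0015 -0.0004] turn [ 0.0002 -0.0018 -0.0009] final yaw 180
```

View pics/c.png

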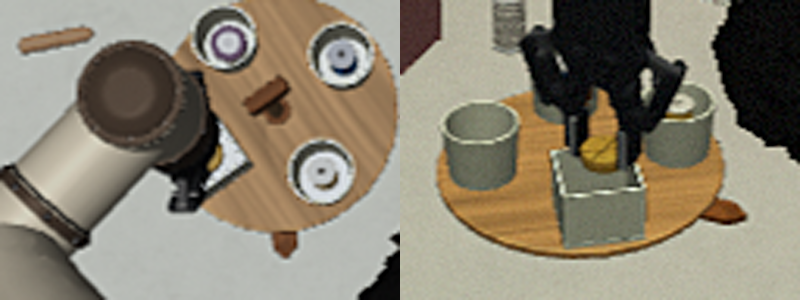

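The wax hangs over the square pot's opening in both views, so I release it.

play_rows:
  series:
    - [0,0,0,0,0,0,0.05]
    - [0,0,0,0,0,0,0.05]
    - [0,0,0,0,0,0,0.05]
    - [0,0,0,0,0,0,0.05]
    - [0,-0.04,0,0,0,0,0.05]
    - [0,-0.04,0,0,0,0,0.05]
    - [0,-0.04,0,0,0,0,0.05]
    - [0,0,0,0,0,0,0.05]

```text
clock: 9.25
position: [473.5, 292.1, 208.3]
ee_rot: [-0.001, -0.707, 0.707, 0.0]
contact_force: [0.8, 0.5, 0.7]
gripper_width: 49.9
```

```bash
python3 -c "
from h import *
s=cam('side'); m=cv2.inRange(cv2.cvtColor(s['img'],cv2.COLOR_BGR2HSV),(18,110,40),(32,255,255)); p=pix(s,[472,292,40]).astype(int)
v,u=np.nonzero(m[p[1]-40:p[1]+30,p[0]-30:p[0]+30]); print(len(u),u.mean()+p[0]-30,v.mean()+p[1]-40, ray(s,(u.mean()+p[0]-30,v.mean()+p[1]-40),40), pix(s,[472,292,75]))
go(608.5,-232.3,210,0)"
```

```text
469 243.53304904051174 247.2515991471215 [494.56998039 267.50016857  40.        ] [247.00215218 243.4393508 ]
t 9.3 pos [471.9 291.1 205.3] jawyaw 179.9 j [ 0.84  0.29 -0.2  -0.   -1.08 -0.85] w 49.9 F [ 0.3 -0.7 -0.4]
shift [-0.1376 -0.0031  0.5231] turn [-0.0039 -0.002   0.0038] final yaw 180
```

play_rows:
  series:
    - [-0.015,0,0.03,0,0,0,0.05]
    - [-0.027,-0.006,0.04,0,0,0,0.05]
    - [-0.027,-0.006,0.04,0,0,0,0.05]
    - [-0.027,-0.006,0.04,0,0,0,0.05]
    - [-0.027,0,0.04,0,0,0,0.05]
    - [-0.01,0,0.046,0,0,0,0.05]
    - [0,0,0.048,0,0,0,0.05]
    - [0,0,0.048,0,0,0,0.05]
    - [0,0,0.048,0,0,0,0.05]
    - [0,0,0.048,0,0,0,0.05]

```text
clock: 10.3
position: [606.6, -147.2, 212.2]
ee_rot: [0.011, -0.705, 0.709, 0.004]
contact_force: [0.4, 0.2, 0.0]
gripper_width: 50.0
```

```bash
python3 - <<'E'
from h import *
go(608.5,-232.3,150,0)
s=cam('side'); t=cam('top'); p=np.array([472.4,292.5,60.])
f=lambda im,p:cv2.resize(im[max(0,p[1]-36):p[1]+36,p[0]-48:p[0]+48],(400,300),interpolation=cv2.INTER_CUBIC)
cv2.imwrite('pics/d.png',np.hstack([f(t['img'],pix(t,p).astype(int)),f(s['img'],pix(s,[608.5,-232.3,30]).astype(int))]))
g=cv2.cvtColor(s['img'],cv2.COLOR_BGR2GRAY); q=pix(s,[608.5,-232.3,11]).round().astype(int); c=g[q[1]-9:q[1]+10,q[0]-9:q[0]+10].astype(int)
m=abs(c-np.median(c))>12; v,u=np.nonzero(m); e=(u.mean()+q[0]-9,v.mean()+q[1]-9); print('thimble side',len(u),u.min(),u.max(),v.min(),v.max(),ray(s,e,11))
E
```

```text
t 10.3 pos [ 606.6 -147.2  212.2] jawyaw -179.4 j [ 0.02  0.41 -0.01  0.01 -1.18 -0.02] w 50.0 F [0.4 0.2 0. ]
shift [-0.0023  0.0626  0.0848] turn [-0.0054  0.0102  0.0213] final yaw -180
thimble side 38 6 11 6 12 [ 607.72336836 -229.70575837   11.        ]
```

View pics/d.png

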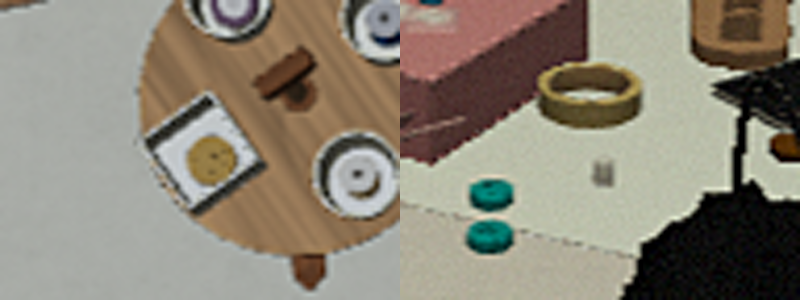

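The wax lies flat in the pot (left, about (212,160)). The thimble still stands upright (right, (603,172)), and averaging both views puts it at (608.2,-231).

play_rows:
  series:
    - [0,0,0.03,-0.005,0.01,0.02,0.05]
    - [-0.001,0.01,0.035,0,0,0,0.05]
    - [0,0.02,0.019,0,0,0,0.05]
    - [0,0.03,0,0,0,0,0.05]
    - [0,0.03,0,0,0,0,0.05]
    - [0,0.03,0,0,0,0,0.05]
    - [0,0.02,0,0,0,0,0.05]
    - [0,0.01,0,0,0,0,0.05]
    - [0,0,0,0,0,0,0.05]

```text
clock: 11.3
position: [600.7, -237.1, 46.2]
ee_rot: [-0.001, 0.708, -0.706, -0.01]
contact_force: [0.5, -0.3, 0.1]
gripper_width: 49.9
```

```bash
python3 -c "
from h import *
go(608.2,-231,3,0)"
```

```text
t 11.3 pos [ 600.7 -237.1   46.2] jawyaw 179.3 j [-0.13  0.6  -0.14 -0.   -0.85  0.12] w 49.9 F [ 0.5 -0.3  0.1]
shift [-0.0081  0.0431 -0.006 ] turn [ 0.0031 -0.0116  0.0158] final yaw 180
```

play_rows:
  series:
    - [-0.008,0,-0.006,0.003,-0.011,0.015,0.05]
    - [0,0.01,0,0,0,0,0.05]
    - [0,0.012,0,0,0,0,0.05]
    - [0,0.012,0,0,0,0,0.05]
    - [0,0.006,0,0,0,0,0.05]
    - [0,0,0,0,0,0,0.05]

```text
clock: 11.9
position: [612.0, -230.2, 6.0]
ee_rot: [-0.002, -0.707, 0.708, -0.003]
contact_force: [-0.2, -0.3, -0.0]
gripper_width: 50.3
```

```bash
python3 -c "
from h import *
go(608.2,-231,3,0)"
```

```text
t 11.9 pos [ 612.  -230.2    6. ] jawyaw -179.9 j [-0.11  0.65 -0.16  0.   -0.75  0.11] w 50.3 F [-0.2 -0.3 -0. ]
shift [0.0039 0.003  0.0008] turn [-0.0013  0.0021 -0.0065] final yaw -180
```

Correct the small x error, then close and lift.

play_rows:
  series:
    - [0.004,0.001,0,0,0,-0.006,0.05]
    - [0,0,0,0,0,0,0.01]
    - [0,0,0,0,0,0,0.01]
    - [0,0,0,0,0,0,0.01]
    - [0,0,0,0,0,0,0.01]
    - [0,0,0,0,0,0,0.01]
    - [0,0,0,0,0,0,0.01]
    - [0,0,0,0,0,0,0.01]

```text
clock: 12.7
position: [608.6, -230.8, 6.5]
ee_rot: [-0.0, -0.706, 0.708, -0.002]
contact_force: [0.9, 1.1, 0.0]
gripper_width: 14.2
```

play_rows:
  series:
    - [0,-0.01,0,0,0,0,0.01]
    - [0,-0.03,0,0,0,0,0.01]
    - [0,-0.04,0,0,0,0,0.01]
    - [0,-0.04,0,0,0,0,0.01]
    - [0,-0.04,0,0,0,0,0.01]
    - [0,-0.03,0,0,0,0,0.01]
    - [0,0,0,0,0,0,0.01]

```text
clock: 13.4
position: [607.7, -230.8, 207.1]
ee_rot: [0.0, -0.706, 0.708, -0.001]
contact_force: [0.2, -0.4, -0.5]
gripper_width: 13.9
```

```bash
python3 - <<'E'
from h import *
go(472.4,292.5,205,0)
s=cam('side'); t=cam('top'); p=np.array(read_state()['position'])
f=lambda im,p:cv2.resize(im[max(0,p[1]-36):p[1]+36,p[0]-48:p[0]+48],(400,300),interpolation=cv2.INTER_CUBIC)
cv2.imwrite('pics/e.png',np.hstack([f(t['img'],pix(t,p).astype(int)),f(s['img'],pix(s,p).astype(int))]))
E
```

```text
t 13.4 pos [ 607.7 -230.8  207.1] jawyaw -179.9 j [-0.11  0.44  0.04  0.   -1.16  0.11] w 13.9 F [ 0.2 -0.4 -0.5]
shift [ 1.342e-01  1.000e-04 -5.236e-01] turn [-0.0034  0.0021 -0.0019] final yaw -180
```

View pics/e.png

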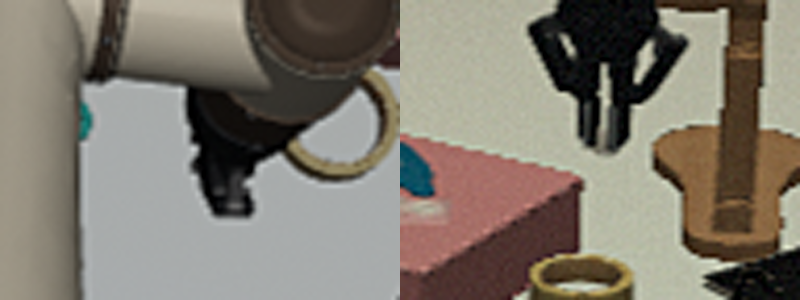

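The thimble is held between the tips (right, (605,135)). I go back by the same route.

play_rows:
  series:
    - [0,0,-0.03,0,0,0,0.01]
    - [0,0,-0.045,0,0,0,0.01]
    - [0,0,-0.048,0,0,0,0.01]
    - [0,0,-0.048,0,0,0,0.01]
    - [0,0,-0.048,0,0,0,0.01]
    - [0,0,-0.048,0,0,0,0.01]
    - [0.01,0,-0.046,0,0,0,0.01]
    - [0.024,0,-0.042,0,0,0,0.01]
    - [0.024,0,-0.042,0,0,0,0.01]
    - [0.024,0,-0.042,0,0,0,0.01]

```text
clock: 14.5
position: [515.4, 217.6, 185.1]
ee_rot: [0.009, -0.704, 0.71, 0.018]
contact_force: [1.3, 0.9, 0.1]
gripper_width: 14.2
```

```bash
python3 -c "
from h import *
go(472.4,292.5,205,0)"
```

```text
t 14.5 pos [515.4 217.6 185.1] jawyaw 179.2 j [ 0.68  0.33 -0.19 -0.02 -1.09 -0.68] w 14.2 F [1.3 0.9 0.1]
shift [ 0.0447 -0.0188 -0.0742] turn [-0.0082 -0.0132  0.0389] final yaw 180
```

play_rows:
  series:
    - [0.02,-0.01,-0.035,-0.008,-0.013,0.039,0.01]
    - [0.018,0,-0.03,0,0,0,0.01]
    - [0.007,0,-0.01,0,0,0,0.01]
    - [0,0.02,0,0,0,0,0.01]
    - [0,0.03,0,0,0,0,0.01]
    - [0,0,0,0,0,0,0.01]

```text
clock: 15.1
position: [461.4, 297.1, 136.6]
ee_rot: [0.007, -0.703, 0.711, 0.001]
contact_force: [0.2, -1.0, -0.1]
gripper_width: 14.3
```

```bash
python3 -c "
from h import *
go(472.4,292.5,85,126.5);go(472.4,292.5,85,0)"
```

```text
t 15.1 pos [461.4 297.1 136.6] jawyaw -179.5 j [ 0.87  0.35 -0.3  -0.   -0.93 -0.86] w 14.3 F [ 0.2 -1.  -0.1]
shift [-0.0116  0.0515  0.0042] turn [-0.0148  0.9427  0.0058] final yaw -233.5
t 15.1 pos [461.4 297.1 136.6] jawyaw -179.5 j [ 0.87  0.35 -0.3  -0.   -0.93 -0.86] w 14.3 F [ 0.2 -1.  -0.1]
shift [-0.0116  0.0515  0.0042] turn [-0.0102  0.009   0.0114] final yaw -180
```

play_rows:
  series:
    - [-0.0115,0.005,0.004,-0.01,0.009,0.011,0.01]
    - [0,0.015,0,0,0,0,0.01]
    - [0,0.015,0,0,0,0,0.01]
    - [0,0.012,0,0,0,0,0.01]
    - [0,0,0,0,0,0,0.01]

```text
clock: 15.6
position: [478.5, 290.9, 89.9]
ee_rot: [0.003, 0.708, -0.706, -0.0]
contact_force: [-0.2, -0.6, -0.1]
gripper_width: 14.0
```

```bash
python3 -c "
from h import *
go(472.4,292.5,81,0)"
```

```text
t 15.6 pos [478.5 290.9  89.9] jawyaw 179.7 j [ 0.84  0.42 -0.34  0.   -0.81 -0.84] w 14.0 F [-0.2 -0.6 -0.1]
shift [ 0.0062  0.0089 -0.0016] turn [ 0.0021 -0.0049 -0.0047] final yaw 180
```

play_rows:
  series:
    - [0.006,0.004,-0.0015,0,-0.005,-0.005,0.01]
    - [0,0.005,0,0,0,0,0.01]
    - [0,0,0,0,0,0,0.01]
    - [0,0,0,0,0,0,0.01]

```text
clock: 16.0
position: [473.8, 293.0, 82.4]
ee_rot: [0.001, 0.709, -0.705, 0.001]
contact_force: [0.0, 0.4, -0.3]
gripper_width: 14.4
```

play_rows:
  series:
    - [0,0,0,0,0,0,0.04]
    - [0,0,0,0,0,0,0.04]
    - [0,0,0,0,0,0,0.04]
    - [0,-0.03,0,0,0,0,0.04]
    - [0,-0.04,0,0,0,0,0.05]
    - [0,-0.04,0,0,0,0,0.05]
    - [0,0,0,0,0,0,0.05]

```text
clock: 16.7
position: [473.6, 292.6, 196.4]
ee_rot: [0.0, 0.708, -0.706, 0.001]
contact_force: [-0.4, 0.8, -0.5]
gripper_width: 50.0
```

```bash
python3 -c "
from h import *
go(523.5,226,195,37);go(523.5,226,195,93.5)"
```

```text
t 16.7 pos [473.6 292.6 196.4] jawyaw -179.9 j [ 0.84  0.3  -0.22 -0.   -1.05 -0.84] w 50.0 F [-0.4  0.8 -0.5]
shift [-0.0498  0.0013  0.0666] turn [ 0.0021 -0.6448 -0.0033] final yaw -143
t 16.7 pos [473.6 292.6 196.4] jawyaw -179.9 j [ 0.84  0.3  -0.22 -0.   -1.05 -0.84] w 50.0 F [-0.4  0.8 -0.5]
shift [-0.0498  0.0013  0.0666] turn [4.2000e-03 1.5107e+00 4.0000e-04] final yaw -266.5
```

play_rows:
  series:
    - [-0.025,-0.01,0.035,0,0,0,0.06]
    - [-0.025,-0.01,0.04,0,-0.13,0,0.06]
    - [-0.02,0,0.04,0,-0.13,0,0.06]
    - [-0.01,0,0.04,0,-0.13,0,0.06]
    - [0,0,0.03,0,-0.13,0,0.06]
    - [0,0,0,0,-0.12,0,0.06]
    - [0,0,0,0,0,0,0.06]

```text
clock: 17.4
position: [585.7, 112.3, 218.0]
ee_rot: [-0.229, 0.669, -0.666, 0.236]
contact_force: [-0.9, 0.2, 0.4]
gripper_width: 60.2
```

```bash
python3 - <<'E'
from h import *
go(523.5,226,195,37)
s=cam('side'); t=cam('top'); p=np.array([490,260,60.])
f=lambda im,p:cv2.resize(im[max(0,p[1]-36):p[1]+36,p[0]-48:p[0]+48],(400,300),interpolation=cv2.INTER_CUBIC)
cv2.imwrite('pics/f.png',np.hstack([f(t['img'],pix(t,p).astype(int)),f(s['img'],pix(s,p).astype(int))]))
E
```

```text
t 17.4 pos [585.7 112.3 218. ] jawyaw -141.6 j [ 0.46  0.34 -0.09 -0.   -1.13  0.21] w 60.2 F [-0.9  0.2  0.4]
shift [-0.0216  0.0233 -0.1277] turn [ 0.0011  0.0241 -0.01  ] final yaw -143
```

View pics/f.png

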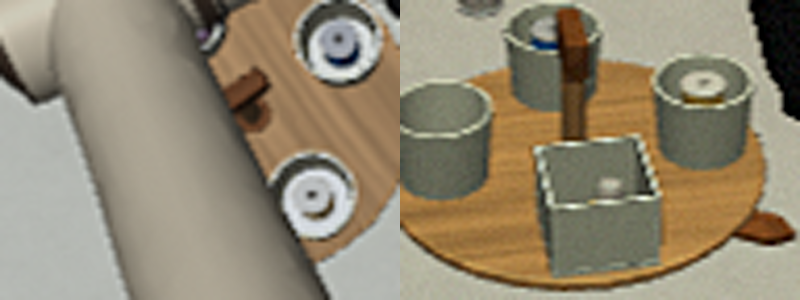

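The side view shows the thimble (610,186) in the pot, below the rim. The forearm blocks the top view of the pot. Now for the handle.

play_rows:
  series:
    - [-0.005,0,-0.025,0,0.024,-0.01,0.06]
    - [-0.005,0,-0.035,0,0,0,0.06]
    - [-0.006,0,-0.035,0,0,0,0.06]
    - [-0.006,0.01,-0.03,0,0,0,0.06]
    - [0,0.01,0,0,0,0,0.06]
    - [0,0,0,0,0,0,0.06]

```text
clock: 18.1
position: [523.7, 233.9, 197.6]
ee_rot: [-0.221, 0.672, -0.671, 0.222]
contact_force: [-0.3, 0.3, -1.0]
gripper_width: 60.0
```

```bash
python3 -c "
from h import *
go(523.5,226.5,95,37)"
```

```text
t 18.1 pos [523.7 233.9 197.6] jawyaw -143.5 j [ 0.7   0.32 -0.17 -0.   -1.07 -0.06] w 60.0 F [-0.3  0.3 -1. ]
shift [0.0047 0.1026 0.0059] turn [ 0.0012 -0.009  -0.001 ] final yaw -143
```

play_rows:
  series:
    - [0.0045,0,0.006,0,-0.009,0,0.06]
    - [0,0.015,0,0,0,0,0.06]
    - [0,0.02,0,0,0,0,0.06]
    - [0,0.02,0,0,0,0,0.06]
    - [0,0.02,0,0,0,0,0.06]
    - [0,0.015,0,0,0,0,0.06]
    - [0,0,0,0,0,0,0.06]

```text
clock: 18.8
position: [527.9, 220.0, 108.7]
ee_rot: [-0.219, 0.672, -0.671, 0.224]
contact_force: [-1.0, -0.1, -0.4]
gripper_width: 60.0
```

```bash
python3 - <<'E'
from h import *
go(523.5,226.5,95,37)
s=cam('side'); t=cam('top'); p=np.array([523,226,110.])
f=lambda im,p:cv2.resize(im[max(0,p[1]-36):p[1]+36,p[0]-48:p[0]+48],(400,300),interpolation=cv2.INTER_CUBIC)
cv2.imwrite('pics/g.png',np.hstack([f(t['img'],pix(t,p).astype(int)),f(s['img'],pix(s,p).astype(int))]))
E
```

```text
t 18.8 pos [527.9 220.  108.7] jawyaw -143.5 j [ 0.68  0.41 -0.29  0.   -0.86 -0.04] w 60.0 F [-1.  -0.1 -0.4]
shift [-0.0003  0.0137 -0.0078] turn [-0.0006 -0.0082 -0.0073] final yaw -143
```

View pics/g.png

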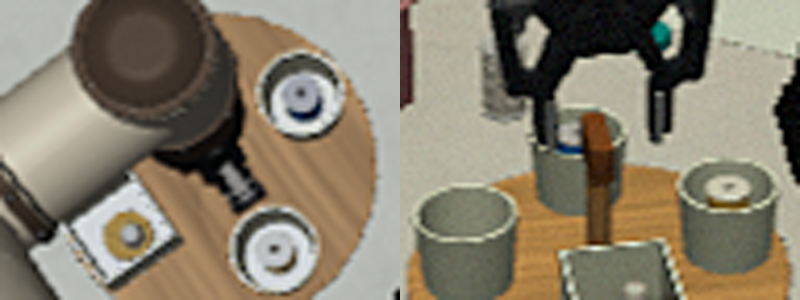

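The top view shows the thimble (130,233) lying on the wax in the pot, and the side view shows the bar between the open fingers. I centre the gripper, lower it and grip.

play_rows:
  series:
    - [0,0.003,-0.0075,0,-0.008,-0.007,0.06]
    - [0,0.006,0,0,0,0,0.06]
    - [0,0.005,0,0,0,0,0.06]
    - [0,0,0,0,0,0,0.06]

```text
clock: 19.3
position: [526.5, 228.3, 99.5]
ee_rot: [-0.221, 0.671, -0.67, 0.229]
contact_force: [-0.7, -0.1, 0.1]
gripper_width: 59.6
```

play_rows:
  series:
    - [0,0,0,0,0,0,0.005]
    - [0,0,0,0,0,0,0.005]
    - [0,0,0,0,0,0,0.005]
    - [0,0,0,0,0,0,0.005]
    - [0,0,0,0,0,0,0.005]
    - [0,0,0,0,0,0,0.005]
    - [0,0,0,0,0,0,0.005]

```text
clock: 20.0
position: [526.8, 228.8, 99.9]
ee_rot: [-0.221, 0.671, -0.67, 0.229]
contact_force: [1.2, 0.6, 0.9]
gripper_width: 14.9
```

```bash
python3 -c "
from h import *
go(523.5,226.5,95,37);go(523.5,226.5,95,93.5); print(read_state()['wrist_torque'])"
```

```text
t 20.0 pos [526.8 228.8  99.9] jawyaw -142.9 j [ 0.69  0.42 -0.3   0.   -0.84 -0.05] w 14.9 F [1.2 0.6 0.9]
shift [ 0.0041  0.0049 -0.0002] turn [-0.002   0.0019 -0.0112] final yaw -143
t 20.0 pos [526.8 228.8  99.9] jawyaw -142.9 j [ 0.69  0.42 -0.3   0.   -0.84 -0.05] w 14.9 F [1.2 0.6 0.9]
shift [ 0.0041  0.0049 -0.0002] turn [-0.0074 -0.9842 -0.0093] final yaw -86.5
[ 0.01496386  0.1702943  -0.06820545]
```

play_rows:
  series:
    - [0,0,0,0,-0.06,0,0.005]
    - [0,0,0,0,-0.09,0,0.005]
    - [0,0,0,0,-0.09,0,0.005]
    - [0,0,0,0,-0.09,0,0.005]
    - [0,0,0,0,-0.06,0,0.005]
    - [0,0,0,0,0,0,0.005]

```text
clock: 20.6
position: [526.0, 227.9, 99.9]
ee_rot: [0.352, -0.611, 0.612, -0.358]
contact_force: [0.6, 1.1, 0.4]
gripper_width: 14.9
```

```bash
python3 -c "
from h import *
go(523.5,226.5,99,93.5); print(read_state()['wrist_torque'])"
```

```text
t 20.6 pos [526.  227.9  99.9] jawyaw -119.8 j [ 0.69  0.42 -0.3   0.   -0.84  0.36] w 14.9 F [0.6 1.1 0.4]
shift [ 0.0025  0.0009 -0.0015] turn [-0.0072 -0.5804 -0.0061] final yaw -86.5
[0.14315187 0.05047989 0.05218824]
```

Low forces. I continue the turn.

play_rows:
  series:
    - [0,0,0,0,-0.07,0,0.005]
    - [0,0,0,0,-0.09,0,0.005]
    - [0,0,0,0,-0.09,0,0.005]
    - [0,0,0,0,-0.09,0,0.005]
    - [0,0,0,0,-0.09,0,0.005]
    - [0,0,0,0,-0.07,0,0.005]
    - [0,0,0,0,-0.05,0,0.005]
    - [0,0,0,0,-0.02,0,0.005]
    - [0,0,0,0,0,0,0.005]
    - [0,0,0,0,0,0,0.005]

```text
clock: 21.6
position: [525.7, 226.4, 99.9]
ee_rot: [-0.511, 0.485, -0.487, 0.517]
contact_force: [0.6, -0.7, 0.7]
gripper_width: 15.0
```

```bash
python3 - <<'E'
from h import *
go(523.5,226.5,99,93.5); print(read_state()['wrist_torque'])
s=cam('side'); t=cam('top'); p=np.array([460,226,40.])
def f(im,p):
    x,y=p[0]-48,p[1]-36; print('crop',x,y); return cv2.resize(im[y:y+72,x:x+96],(400,300),interpolation=cv2.INTER_CUBIC)
cv2.imwrite('pics/i.png',np.hstack([f(t['img'],pix(t,p).astype(int)),f(s['img'],pix(s,p).astype(int))]))
E
```

```text
t 21.6 pos [525.7 226.4  99.9] jawyaw -86.8 j [ 0.69  0.42 -0.3   0.   -0.84  0.93] w 15.0 F [ 0.6 -0.7  0.7]
shift [-0.0002  0.0009 -0.0022] turn [-0.0074 -0.0058 -0.0042] final yaw -86.5
[0.08337211 0.103237   0.06235911]
crop 139 177
crop 214 206
```

View pics/i.png

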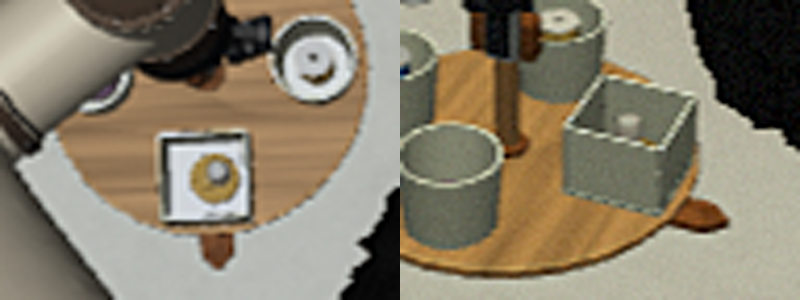

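Measure the alignment: the rim corners are at about (158,133), (248,130), (250,222) and (160,224) in the crop, and the pointer tip at (220,270).

```bash
python3 - <<'E'
from h import *
d=cam('top'); u=lambda x,y:(139+x/4.167-.5,177+y/4.167-.5)
P=np.mean([ray(d,u(*p),75)[:2] for p in [(158,133),(248,130),(250,222),(160,224)]],0)
tip=ray(d,u(219,269),9)[:2]
for C in ([522.1,224.6],[525,227]):
    C=np.array(C); e=(tip-C)/np.hypot(*(tip-C)); v=P-C
    print(P,tip,'pot ang',np.degrees(np.arctan2(v[1],v[0])),'ptr ang',np.degrees(np.arctan2(e[1],e[0])),'along',v@e,'across',e[0]*v[1]-e[1]*v[0])
# disc centre from visible edge now, and pointer mid-line
hsv=cv2.cvtColor(d['img'],cv2.COLOR_BGR2HSV); b=cv2.inRange(hsv,(0,110,30),(13,255,125)); b[:231]=0;b[246:]=0;b[:,:180]=0;b[:,204:]=0
v,x=np.nonzero(b); print('ptr centroid',ray(d,(x.mean(),v.mean()),9)[:2])
s=[read_state()['joints'][5]]; print(s)
E
```

```text
[439.79165087 222.43236667] [376.64375307 216.43594637] pot ang -178.4914344427308 ptr ang -176.78751818696102 along 82.30048015870013 across -2.4482515603275736
[439.79165087 222.43236667] [376.64375307 216.43594637] pot ang -176.93156983915927 ptr ang -175.92699473479055 along 85.3175708971885 across -1.4960384869187067
ptr centroid [392.72056212 217.57909319]
[np.float64(0.9354012817871065)]
```

The pot's centre is about 2 mm off the pointer's line, against a limit of 12 mm. I hold briefly and hand in.

play_rows:
  series:
    - [0,0,0,0,0,0,0.005]
    - [0,0,0,0,0,0,0.005]
    - [0,0,0,0,0,0,0.005]

```text
clock: 22.05
position: [525.6, 226.4, 99.9]
ee_rot: [-0.511, 0.485, -0.487, 0.517]
contact_force: [0.8, 0.3, -0.4]
gripper_width: 14.8
```

```bash
python3 -c "
from h import *
go(523.5,226.5,99,93.5); print(np.round(read_state()['joint_vel'],3)); print(job_done())"
```

```text
t 22.05 pos [525.6 226.4  99.9] jawyaw -86.8 j [ 0.69  0.42 -0.3   0.   -0.84  0.93] w 14.8 F [ 0.8  0.3 -0.4]
shift [-0.0002  0.0009 -0.0021] turn [-0.0074 -0.0057 -0.0041] final yaw -86.5
[ 0.001  0.001 -0.     0.002  0.001 -0.001]
the job is handed in; nothing more can be done
None
```

I put the wax cake and then the thimble in the square pot and turned the carousel about 56° counter-clockwise by its handle. I handed the job in at 22 s, still gripping the handle; it reports no verdict.

- **Pot contents:** the last pictures show the wax flat in the pot with the thimble on top of it, below the rim.
- **Alignment:** the pot's centre is about 1.5–2.5 mm (1–2°) off the pointer's line, depending on which estimate of the turning axis I use. The limit is 12 mm.
- **Grip:** the fingers stopped at about 15 mm on the 16 mm bar with the close command still on, and the arm's joint speeds were about 0. The finger force on the bar is not in the readings, so I could not check the 3 N directly.
- **Bystanders:** the arm's path stayed clear of the white spool, masking tape and needle case. I did not re-measure their positions at the end.

No check failed. Three readings disagreed slightly:
- The pointer tip measured about 147 mm from the axis instead of 152.
- The axis estimates differed by 3–4 mm.
- The gripped widths read under the nominal sizes: 35 mm on the 38 mm wax and 14 mm on the 20 mm thimble.

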